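Start up the gas forge from the bench stations

TASK

Start the forge: press the raised end of the extraction fan's wide rocker fully down, then push the gas valve's large mushroom head fully down, and last press the small igniter button fully down. Finish while still holding the igniter down with the fingers. Only press: leave all three control stations standing where they are, do not lift them, and leave the jar, steel drift and hammer alone.

Things in the scene. Friction and masses are not known exactly. Their poses are not given: they have to be found in the camera images.
- fan_station: Loose weighted grey control station (about 0.8 kg, 84 mm along its x, 60 mm along y, flat top 50 mm above the bench). Origin: centre of its underside; z up. It carries a black rocker, 56 mm long along the station's x and 26 mm wide, pivoting about the station's y axis 58 mm above the bench over the station's centre.
- fan_rocker (a joint): Angle of the fan's rocker, rad: near 0 is off (the half toward the station's +x is raised, its end 11 mm above the level half), 0.4 is on (the +x half is level, its top 58 mm above the bench, and the other half is raised). Needs about 4 N on the raised half and stays where it is left.
- fan_raised (a point): Point on the top of the rocker half to press down, on its midline, 20 mm from the pivot and 8 mm from its end (the end nearest the station's +x side). Moves with the rocker: 66 mm above the bench when off, 58 mm when on.
- gas_station: Loose weighted grey control station (about 0.8 kg, 84 mm along its x, 60 mm along y, flat top 50 mm above the bench). Origin: centre of its underside; z up. It carries a black round mushroom head, 44 mm in diameter and 12 mm thick on a short stem at its centre.
- gas_plunger (a joint): How far the mushroom head is pushed down, m: near 0 is out (valve shut), 0.008 is fully down (valve open). Needs about 4 N and stays where it is left.
- gas_top (a point): Centre of the top of the mushroom head, 74 mm above the bench when out, 66 mm when fully down.
- igniter_station: Loose weighted grey control station (about 0.8 kg, 84 mm along its x, 60 mm along y, flat top 50 mm above the bench). Origin: centre of its underside; z up. It carries a small black round push button, 20 mm in diameter, at its centre, in a round housing 36 mm in diameter and 12 mm high.
- igniter (a joint): How far the igniter button is pressed, m: 0 is out, 0.006 is fully down. Its spring takes 1.5 N to start and 5 N fully down, and pushes it back out when it is let go.
- igniter_top (a point): Centre of the top of the igniter button, 72 mm above the bench when out, 66 mm when fully down (4 mm above its housing).
- jar: Bystander: small closed jar with a steel cap, standing, 44 mm in diameter and 75 mm tall. Origin: centre of its underside.
- drift: Bystander: dark steel drift (a round tapered pin) standing on its wide end, 32 mm in diameter and 85 mm tall. Origin: centre of its underside.
- hammer: Bystander: hammer about 260 mm long lying on the bench beyond the stations. Origin at mid-length, on the bench; x along the handle toward the head.
Not all that is in view belongs to the job. What is shaped like the gas_station but red is not meant.

How it is judged:
On the way, in this order (a step that is already met when the one before it is completed fails the run):
1. the fan's rocker is pressed fully over to on (value of joint fan_rocker above 0.34 rad), for 0.2 s.
2. the gas valve's mushroom head is pushed fully down (value of joint gas_plunger above 0.0065 m), for 0.2 s.
3. the igniter button is pressed fully down by the fingers (value of joint igniter above 0.0045 m and contact force between the fingers and igniter_station above 1 N), for 0.3 s.
At the end, for the whole second after the job is handed in: Rocker on (over 0.34 of 0.4 rad), mushroom head down (over 6.5 of 8 mm), igniter held down by the fingers (over 4.5 of 6 mm, over 1 N on its station); stations upright (0.1 rad) and within 25 mm of their start, bystanders within 20 mm of theirs (all of step 3 and value of joint fan_rocker above 0.34 rad and value of joint gas_plunger above 0.0065 m and angle between each of fan_station, gas_station, igniter_station's own z axis and vertical below 0.1 rad and distance of each of fan_station, gas_station, igniter_station from where it was at the start of the episode below 0.025 m and distance of each of jar, drift, hammer from where it was at the start of the episode below 0.02 m); the arm keeps its last pose, push and grip.
It fails at once if the mushroom head is pushed in (over 4 mm) before the fan is on (value of joint gas_plunger above 0.004 m and value of joint fan_rocker below 0.3 rad).
It fails at once if the igniter is pressed (over 3 mm) before the fan is on and the gas valve is down (value of joint igniter above 0.003 m and (value of joint fan_rocker below 0.3 rad or value of joint gas_plunger below 0.006 m)).
It fails at once if a control station is lifted (10 mm), shifted (25 mm) or tipped (height (world z) of any of fan_station, gas_station, igniter_station above 0.01 m or distance of any of fan_station, gas_station, igniter_station from where it was at the start of the episode above 0.025 m or angle between any of fan_station, gas_station, igniter_station's own z axis and vertical above 0.2 rad).
It fails at once if the jar, drift or hammer is moved (20 mm) or knocked over (distance of any of jar, drift, hammer from where it was at the start of the episode above 0.02 m or angle between any of jar, drift's own z axis and vertical above 0.3 rad).
It also fails if it takes over 48 s, if anything falls off the work surface, if the arm or the gripper's body presses on something with over 40 N, if the wrist force passes 120 N, or if a joint passes its speed limit or range.

ROBOT

A 6-joint arm with a two-finger parallel gripper is mounted at the origin on the work surface. World frame = base frame: x ahead of the robot, y to its left, z up, the work surface at z = 0. Lengths are in m, angles in rad, forces in N, time in s.
With the tool pointing down it reaches from about 0.35 to 0.875 m from the base axis. Payload 15.5 kg.
Tool frame: the origin (TCP) lies midway between the tips of the shut fingers; the grasp point (between the pads) lies 19 mm behind it; z points along the fingers, y is the line along which they close (so a half turn about z gives the same grasp; the last joint's range is limited). The gripper opens to 85 mm and grips with 20 to 120 N. Pads are 22 mm wide; open, the fingers measure 114 mm over their backs; the gripper's body (76 mm by 85 mm) begins 54 mm behind the grasp point. The pads swing forward as they close: fully open they stand 13 mm farther back than shut.
Start: joints at [1.202, 0.494, 1.345, -0, 1.302, -0.096], TCP at [0.168, 0.602, 0.231] pointing down, gripper open.
Joint ranges: [-2.91, 2.91], [-0.82, 2.16], [0.22, 2.67], [-1.22, 4.37], [0.12, 2.79], [-3.08, 3.08]. Speed limits (rad/s): [1.89, 1.89, 2.57, 3.01, 3.01, 3.01].

INTERFACE

Orientations are given as a unit quaternion [x, y, z, w].
In Python, from plant import ctrl gives the robot as it stands.
- The arm moves only by the tool jog_arm, never from a script. Its argument "increments" is text: rows parted by semicolons, each of 5 numbers parted by spaces: the closure, from -1 (fully open) to 1 (shut), so that 0 is half open, then the shift along the tool's x, y, z each as a share of 0.025 m, from -1 to 1, then the turn about the tool's z as a share of 0.12 rad, from -1 to 1. A call has 1 to 10 rows; each row shifts and turns the commanded pose from where the row before left it, along the tool's axes as they then stand; what a row does not reach is not made up. A row lasts 1/8 s, in which the tool goes at most 62.5 mm and 10.7 degrees, less where a joint would pass 70% of its speed; a pose out of reach is approached as far as the arm can. A call with a number of a shift or a turn outside -1 to 1 is refused whole. A call with a gripper value outside its range is refused whole. The fingers move at their own pace and stop on an object; "newtons" is the grip in N (left out, the last holds). Time passes only in rows, so rows that do not move let the fingers close. It gives the time, the measured TCP pose, the force, the opening and the grip force at its end, in the units of the state.
- ctrl.observe(): the state, without advancing time (a new reading comes with each control period).
- ctrl.grab_frame(name): name is "scene" or "top" or "wrist"; returns a dict with "img" (480x640x3 uint8, red, green, blue), "depth" (480x640 float32, m along the optical axis (not along the pixel's ray), 0 where there is no reading), "K" (3x3 intrinsics, pixels), "T" (4x4, takes a point from camera to world coordinates); the wrist camera has in their place "mount" (4x4, takes a point from camera to tool coordinates, whose origin is the TCP and whose axes are the flange's). Camera axes: x right, y up, looking along -z (the intrinsics and any distortion apply to the point x, -y, -z); pixel columns grow to the right and rows downward; lengths in m; the calibration is good to about 2 mm. A picture is of the moment at which its call begins: read the wrist's pose just before it.
- ctrl.finish_job(): hands the job in; it is judged then, once.
The state is a dict: "time_s": time; "joint_pos": joint angles; "qd": joint speeds; "joint_torque": joint torques, N m; "tcp_pos": TCP position; "tool_rot": TCP orientation; "ft_force": force on the tool from outside, world axes, zero at the start; "ft_torque": the same for the moment, N m; "width": finger opening in m; "finger_force": force on a finger pad.
Only numpy, scipy, OpenCV 4.12 (cv2) and the standard library are available. Lean on these libraries where they do the work, as an engineer would, in place of code of your own. Each camera call takes 0.05 s, during which the arm holds its last target. There are 200 camera calls.

## Working session

There is one attempt and no reset: what is moved stays moved. The work goes in short steps, Python scripts to look and compute and a tool call to move; the robot and the scene stay as the last step left them, time stands still between calls to the robot, and variables do not carry over. Pictures are saved under pics/ and viewed, at most 10 in all, crops included, and the job is handed in when it is done.

Besides the shell and the picture viewer there is one more tool, called after "Call:" by a JSON object that holds its "api" and its "payload", one argument or row to a line. jog_arm: Moves the arm, as the interface text tells. Its arguments: {"type":"object","properties":{"increments":{"type":"string"},"newtons":{"type":"number"}},"required":["increments"]}

```bash
mkdir -p pics; python3 - <<'E'
from plant import ctrl
import cv2,numpy as np
s=ctrl.observe();print(s['time_s'],s['tcp_pos'],s['tool_rot'],s['width'])
for n in("top","scene"):
    f=ctrl.grab_frame(n);cv2.imwrite(f"pics/{n}0.png",f["img"][:,:,::-1]);np.savez(f"pics/{n}0.npz",**f)
    print(n,f["K"].tolist(),f["T"].round(3).tolist(),[k for k in f])
E
```

```text
0.0 [0.16824378 0.60153402 0.23070264] [ 1.35991760e-01  9.90709771e-01 -6.06602488e-04 -1.52033771e-04] 0.08536155791482992
top [[576.3492728377823, 0.0, 315.2894946827266], [0.0, 576.3492728377823, 247.14156684013582], [0.0, 0.0, 1.0]] [[0.011, 0.997, -0.078, 0.508], [-1.0, 0.009, -0.022, -0.003], [-0.022, 0.078, 0.997, 1.187], [0.0, 0.0, 0.0, 1.0]] ['img', 'depth', 'K', 'T']
scene [[436.64008017273915, 0.0, 320.9247193155184], [0.0, 436.64008017273915, 242.79355086096012], [0.0, 0.0, 1.0]] [[-0.64, -0.581, 0.503, 0.992], [0.769, -0.48, 0.423, 0.375], [-0.004, 0.657, 0.754, 0.69], [0.0, 0.0, 0.0, 1.0]] ['img', 'depth', 'K', 'T']
```

View pics/top0.png

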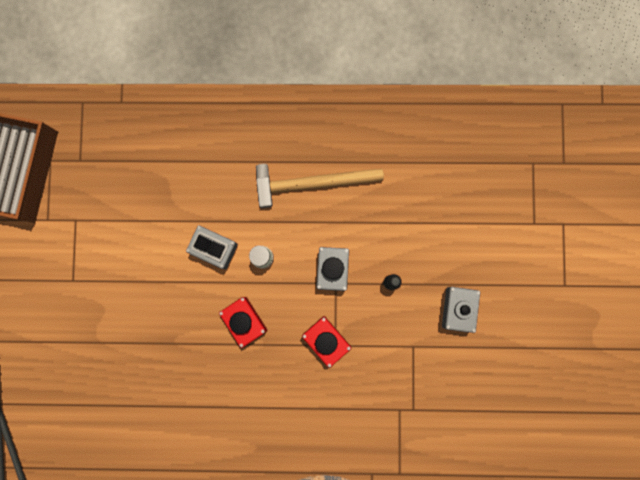

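View pics/scene0.png

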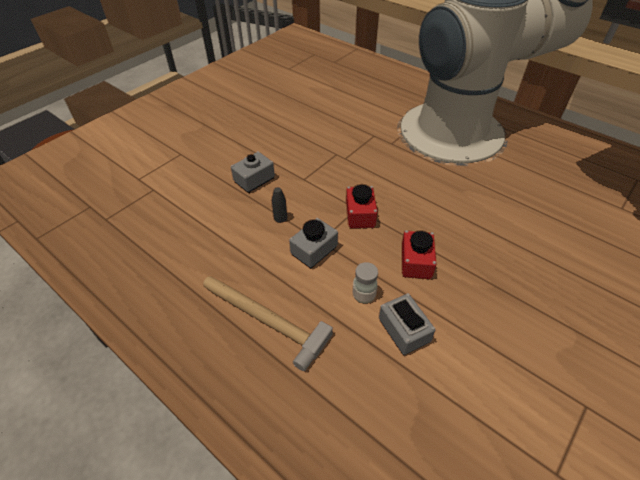

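The top view shows the grey fan station at (212,248), the grey gas station at (333,269) and the igniter at (462,310). Possible mix-ups:
- **Mushroom heads:** the red lookalikes at (242,322) and (326,342). I choose the grey one at (333,269).
- **Other round black or grey items:** the drift at (392,283) and the jar at (261,258).

Next I measure these and take one close crop.

```bash
cat > h.py <<'E'
import numpy as np,cv2
def ray(f,uv,z,T=None):
    K=f["K"];T=f["T"] if T is None else T
    d=np.array([(uv[0]-K[0,2])/K[0,0],-(uv[1]-K[1,2])/K[1,1],-1.]);d=T[:3,:3]@d;o=T[:3,3]
    return o+d*(z-o[2])/d[2]
def blobs(img,box,thr=45,amin=40):
    x0,y0,x1,y1=box;m=(img[y0:y1,x0:x1].max(2)<thr).astype(np.uint8)
    cs,_=cv2.findContours(m,cv2.RETR_EXTERNAL,cv2.CHAIN_APPROX_NONE)
    return [c+np.array([x0,y0]) for c in cs if cv2.contourArea(c)>amin]
E
python3 - <<'E'
import numpy as np,cv2
from h import *
f=np.load("pics/top0.npz");img=f["img"];D=f["depth"];T=f["T"];K=f["K"]
for n,b,z in(("fan",(185,222,240,275),.06),("gas",(315,245,352,295),.074),("ign",(442,285,482,335),.072),("drift",(380,270,405,297),.085)):
    for c in blobs(img,b,amin=20):
        r=cv2.minAreaRect(c);print(n,[np.round(x,1) for x in r],ray(f,r[0],z).round(4),(T[:3,:3]@np.array([0,0,-1])*0).sum())
        if n=="fan":
            p=cv2.boxPoints(r);print(np.array([ray(f,q,z) for q in p]).round(4).tolist())
# height map along fan rocker
def P(u,v):
    d=D[v,u];return T[:3,:3]@np.array([(u-K[0,2])/K[0,0]*d,-(v-K[1,2])/K[1,1]*d,-d])+T[:3,3]
for u in range(190,236,3):
    print(u,[round(float(P(u,v)[2]*1000)) for v in range(232,268,4)])
# jar and centre heights
for u,v in((261,257),(333,267),(392,281),(465,310)):print(u,v,P(u,v).round(3))
t=[cv2.resize(img[y:y+50,x:x+60,::-1],None,fx=6,fy=6,interpolation=2) for x,y in((182,223),(303,244))]
cv2.imwrite("pics/crop.png",np.hstack(t))
E
```

```text
fan [array([208.9, 246.3]), array([27.5, 12.2]), np.float64(24.4)] [0.5964 0.2324 0.06  ] 0.0
[[0.5964, 0.2621, 0.06], [0.6185, 0.2527, 0.06], [0.5965, 0.2026, 0.06], [0.5744, 0.2121, 0.06]]
gas [array([330.4, 271.3]), array([20.5, 14.3]), np.float64(40.2)] [ 0.5491 -0.0072  0.074 ] 0.0
ign [array([465., 310.]), array([8., 8.]), np.float64(90.0)] [ 0.4779 -0.2654  0.072 ] 0.0
ign [array([445.3, 307.4]), array([ 2.4, 39.2]), np.float64(6.1)] [ 0.4823 -0.2279  0.072 ] 0.0
drift [array([390.9, 282.4]), array([14.1, 15.3]), np.float64(60.3)] [ 0.5289 -0.1224  0.085 ] 0.0
190 [-3, 0, 0, 53, 49, 47, 0, -2, 0]
193 [1, 48, 52, 54, 55, 48, 1, 0, -2]
196 [54, 51, 66, 66, 48, 51, 49, -1, -1]
199 [56, 69, 66, 65, 65, 55, 1187, 1, 1]
202 [52, 65, 64, 61, 60, 51, 50, 5, 2]
205 [52, 52, 63, 66, 60, 49, 51, 47, 0]
208 [50, 54, 63, 56, 57, 56, 55, 48, 2]
211 [49, 52, 59, 60, 61, 60, 52, 51, 3]
214 [47, 50, 49, 61, 59, 58, 50, 53, 48]
217 [4, 51, 53, 60, 56, 61, 63, 57, 49]
220 [1, 48, 51, 56, 57, 61, 61, 52, 54]
223 [0, 0, 50, 54, 59, 55, 48, 56, 50]
226 [-4, 2, 49, 50, 56, 49, 49, 49, 40]
229 [0, 1, 48, 54, 49, 52, 50, 25, 0]
232 [0, -3, -3, 52, 48, 37, 19, 2, 0]
235 [6, 2, 2, 45, 25, 5, 6, -2, 2]
261 257 [0.575 0.127 0.076]
333 267 [ 0.558 -0.012  0.072]
392 281 [ 0.532 -0.125  0.084]
465 310 [ 0.478 -0.265  0.073]
```

View pics/crop.png

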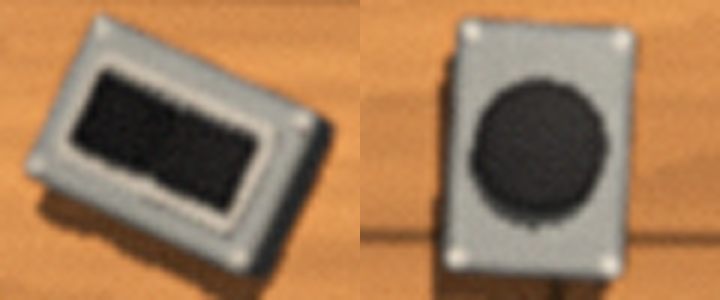

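```bash
cat >> h.py <<'E'
from scipy.spatial.transform import Rotation as R
def togo(s,p):
    return (R.from_quat(s["tool_rot"]).inv().apply(np.array(p)-s["tcp_pos"])/.025).round(2)
E
python3 - <<'E'
import numpy as np
from h import *
from plant import ctrl
f=np.load("pics/top0.npz")
a=ray(f,(197.2,240.9),.069);b=ray(f,(221.7,251.7),.058);u=(a-b)[:2];print(a,b,np.linalg.norm(u));u/=np.linalg.norm(u)
c=(a+b)[:2]/2;p=c+u*.022;print("fan",c,p,u)
g=ray(f,(333,268.7),.074);i=ray(f,(465,310),.072);print(g,i)
s=ctrl.observe();print(togo(s,[*p,.10]))
E
```

```text
[0.60612811 0.25367614 0.069     ] [0.5861717  0.20711685 0.058     ] 0.05065595083326455
fan [0.59614991 0.23039649] [0.60481702 0.2506173 ] [0.39395972 0.9191277 ]
[ 0.55424136 -0.01223846  0.074     ] [ 0.47786457 -0.26536781  0.072     ]
[-20.6   -8.81   5.24]
```

Call:
{"api": "jog_arm", "payload": {
  "increments": "1 -0.94 -0.4 0 0;1 -0.94 -0.4 0 0;1 -0.94 -0.4 0 0;1 -0.94 -0.4 0 0;1 -0.94 -0.4 0 0;1 -0.94 -0.4 0 0;1 -0.94 -0.4 0 0;1 -0.94 -0.4 0 0;1 -0.94 -0.4 0 0;1 -0.94 -0.4 0 0",
  "newtons": 40
}}

```text
time_s: 1.35
tcp_pos: [0.3682, 0.4416, 0.231]
tool_rot: [0.136, 0.991, -0.0, -0.0]
ft_force: [-0.7, -0.6, -0.9]
width: 0.0001
finger_force: 0.0
```

Call:
{"api": "jog_arm", "payload": {
  "increments": "1 -0.94 -0.4 0 0;1 -0.94 -0.4 0 0;1 -0.94 -0.4 0 0;1 -0.94 -0.4 0 0;1 -0.94 -0.4 0 0;1 -0.94 -0.4 0 0;1 -0.94 -0.4 0 0;1 -0.94 -0.4 0 0;1 -0.94 -0.4 0 0;1 -0.94 -0.4 0 0"
}}

```text
time_s: 2.6
tcp_pos: [0.5681, 0.2818, 0.2312]
tool_rot: [0.136, 0.991, -0.0, -0.0]
ft_force: [0.0, 0.4, -0.7]
width: 0.0001
finger_force: 0.0
```

Call:
{"api": "jog_arm", "payload": {
  "increments": "1 -0.9 -0.4 0.5 0;1 -0.9 -0.4 0.5 0;1 0 0 1 0;1 0 0 1 0;1 0 0 0.6 0;1 0 0 0 0;1 0 0 0 0"
}}

```text
time_s: 3.48
tcp_pos: [0.6056, 0.2514, 0.142]
tool_rot: [0.136, 0.991, 0.0, 0.0]
ft_force: [-0.2, -0.8, 0.5]
width: -0.0
finger_force: 0.0
```

```bash
cat > w.py <<'E'
import sys,cv2,numpy as np
from h import *
from plant import ctrl
s=ctrl.observe();f=ctrl.grab_frame("wrist");n=sys.argv[1]
M=np.eye(4);M[:3,:3]=R.from_quat(s["tool_rot"]).as_matrix();M[:3,3]=s["tcp_pos"]
f["T"]=M@f["mount"];cv2.imwrite(f"pics/{n}.png",f["img"][:,:,::-1]);np.savez(f"pics/{n}.npz",**f)
print(s["time_s"],s["tcp_pos"],s["tool_rot"],s["width"],s["ft_force"])
print([togo(s,p) for p in([.6048,.2506,.1],[.5542,-.0122,.1],[.4779,-.2654,.1])])
E
python3 w.py w1
```

```text
3.475 [0.60561325 0.25139976 0.14199807] [1.35917555e-01 9.90719999e-01 2.43135519e-04 4.92774283e-04] -2.9403920534138424e-05 [-0.22525593 -0.84230038  0.46764346]
[array([ 0.02, -0.04,  1.68]), array([ -0.86, -10.71,   1.67]), array([ -0.65, -21.29,   1.67])]
```

View pics/w1.png

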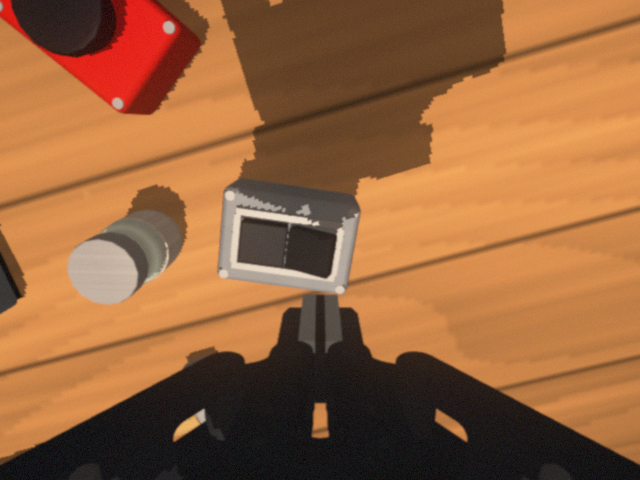

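The wrist view shows the fan rocker with its raised, darker half on the right. Its end midpoint is near (335,257) and the low end is near (238,241). The fingers at (320,330) are in line with it.

```bash
python3 -c "
from h import *
f=np.load('pics/w1.npz')
print(ray(f,(335,257),.069),ray(f,(238,241),.058),ray(f,(287,248),.058))"
```

```text
[0.60821603 0.25993489 0.069     ] [0.58675577 0.20677085 0.058     ] [0.59874668 0.23337347 0.058     ]
```

Call:
{"api": "jog_arm", "payload": {
  "increments": "1 0 0 1 0;1 0 0 1 0;1 0 0 0.5 0;1 0 0 0.3 0;1 0 0 0.3 0;1 0 0 0.2 0;1 0 0 0 0;1 0 0 0 0"
}}

```text
time_s: 4.53
tcp_pos: [0.6048, 0.2511, 0.0588]
tool_rot: [0.136, 0.991, -0.0, -0.0]
ft_force: [-0.4, -0.3, 0.6]
width: -0.0002
finger_force: 0.0
```

Call:
{"api": "jog_arm", "payload": {
  "increments": "1 0 0 0.06 0;1 0 0 0 0;1 0 0 0 0"
}}

```text
time_s: 4.9
tcp_pos: [0.605, 0.2511, 0.0579]
tool_rot: [0.136, 0.991, -0.0, 0.0]
ft_force: [-2.5, -1.5, 10.7]
width: 0.0
finger_force: 5.1
```

Call:
{"api": "jog_arm", "payload": {
  "increments": "1 0 0 0.04 0;1 0 0 0 0;1 0 0 0 0"
}}

```text
time_s: 5.28
tcp_pos: [0.6051, 0.2512, 0.0577]
tool_rot: [0.136, 0.991, 0.0, 0.0]
ft_force: [-6.1, -2.5, 23.2]
width: -0.0004
finger_force: 11.0
```

Call:
{"api": "jog_arm", "payload": {
  "increments": "1 0 0 -0.6 0;1 0 0 -1 0;1 0 0 -1 0;1 0 0 -1 0;1 0 0 0 0;1 0 0 0 0"
}}

```text
time_s: 6.02
tcp_pos: [0.6048, 0.2512, 0.146]
tool_rot: [0.136, 0.991, -0.0, -0.0]
ft_force: [0.1, 0.7, -0.7]
width: 0.0003
finger_force: 0.0
```

```bash
python3 w.py w2; python3 -c "
import cv2;i=cv2.imread('pics/w2.png');cv2.imwrite('pics/w2c.png',cv2.resize(i[150:330,180:420],None,fx=3,fy=3))"
```

```text
6.025 [0.60479217 0.25115659 0.14601626] [ 1.35995302e-01  9.90709457e-01 -1.07321325e-04 -1.97063080e-04] 0.00032899958181429803 [ 0.10022105  0.71810657 -0.68807778]
[array([-0.01, -0.02,  1.84]), array([ -0.89, -10.69,   1.84]), array([ -0.68, -21.27,   1.85])]
```

View pics/w2c.png

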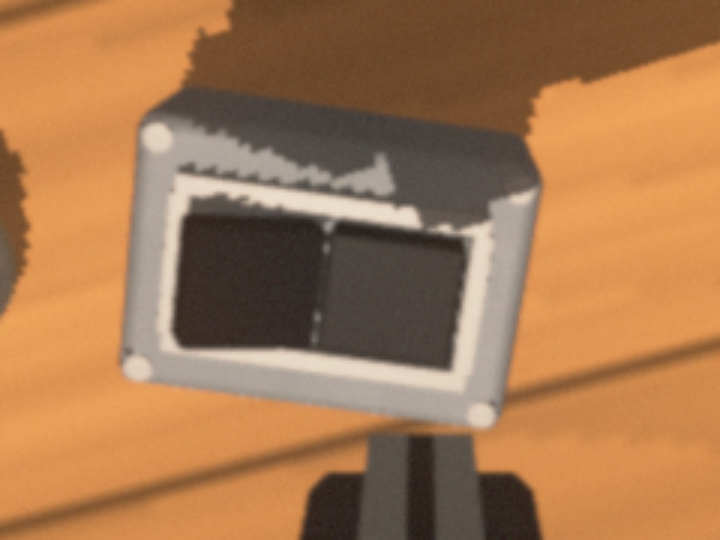

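The shading has swapped: the right half (395,295 in the crop) is now level and the left half is raised, so the fan is on. Next is the gas head.

Call:
{"api": "jog_arm", "payload": {
  "increments": "1 -0.08 -0.97 0 0;1 -0.08 -0.97 0 0;1 -0.08 -0.97 0 0;1 -0.08 -0.97 0 0;1 -0.08 -0.97 0 0;1 -0.08 -0.97 0 0;1 -0.08 -0.97 0 0;1 -0.08 -0.97 0 0;1 -0.08 -0.97 0 0;1 -0.08 -0.97 0 0"
}}

```text
time_s: 7.32
tcp_pos: [0.5584, 0.0106, 0.1464]
tool_rot: [0.136, 0.991, -0.0, 0.0]
ft_force: [-0.4, -0.6, -0.3]
width: 0.0003
finger_force: 0.0
```

Call:
{"api": "jog_arm", "payload": {
  "increments": "1 -0.08 -0.97 0 0;1 0 0 0 0;1 0 0 0 0"
}}

```text
time_s: 7.7
tcp_pos: [0.5543, -0.0118, 0.1464]
tool_rot: [0.136, 0.991, 0.0, 0.0]
ft_force: [-0.4, 0.2, 0.6]
width: -0.0006
finger_force: 0.0
```

```bash
python3 w.py w3
```

```text
7.7 [ 0.55425402 -0.01178592  0.14637467] [1.36300123e-01 9.90667587e-01 6.94524231e-05 6.87018738e-05] -0.0005529151629038625 [-0.4455602   0.20803626  0.61961538]
[array([ 0.89, 10.65,  1.86]), array([-0.  , -0.02,  1.85]), array([  0.2 , -10.59,   1.85])]
```

View pics/w3.png

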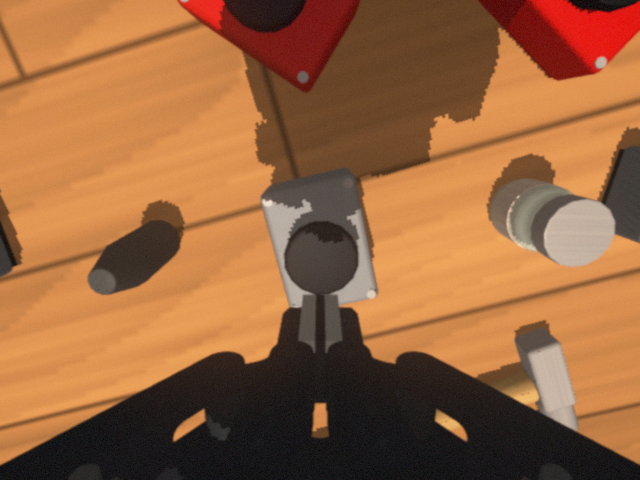

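The grey gas head is at (321,258), aligned with the fingers, with the drift and jar well clear.

Call:
{"api": "jog_arm", "payload": {
  "increments": "1 0 0 1 0;1 0 0 1 0;1 0 0 0.7 0;1 0 0 0.2 0;1 0 0 0.15 0;1 0 0 0.1 0;1 0 0 0 0;1 0 0 0 0"
}}

```text
time_s: 8.75
tcp_pos: [0.5548, -0.0117, 0.0678]
tool_rot: [0.136, 0.991, -0.0, 0.0]
ft_force: [0.4, 0.8, -0.2]
width: -0.0
finger_force: 0.0
```

Call:
{"api": "jog_arm", "payload": {
  "increments": "1 0 0 0.06 0;1 0 0 0 0;1 0 0 0 0"
}}

```text
time_s: 9.12
tcp_pos: [0.5547, -0.0116, 0.0661]
tool_rot: [0.136, 0.991, -0.0, 0.0]
ft_force: [2.3, 0.1, 1.8]
width: 0.0
finger_force: 1.1
```

Call:
{"api": "jog_arm", "payload": {
  "increments": "1 0 0 0.04 0;1 0 0 0.02 0;1 0 0 0 0;1 0 0 0 0"
}}

```text
time_s: 9.62
tcp_pos: [0.5549, -0.0117, 0.0658]
tool_rot: [0.136, 0.991, -0.0, 0.001]
ft_force: [-4.4, -0.2, 27.7]
width: 0.0001
finger_force: 13.4
```

Call:
{"api": "jog_arm", "payload": {
  "increments": "1 0 0 -1 0;1 0 0 -1 0;1 0 0 -1 0;1 0 0 -0.3 0;1 0.02 -0.96 0 0;1 0.02 -0.96 0 0;1 0.02 -0.96 0 0;1 0.02 -0.96 0 0;1 0.02 -0.96 0 0;1 0.02 -0.96 0 0"
}}

```text
time_s: 10.88
tcp_pos: [0.5119, -0.15, 0.1462]
tool_rot: [0.136, 0.991, 0.0, -0.001]
ft_force: [-0.0, 0.1, -0.5]
width: -0.0
finger_force: 0.0
```

Call:
{"api": "jog_arm", "payload": {
  "increments": "1 0.02 -0.96 0 0;1 0.02 -0.96 0 0;1 0.02 -0.96 0 0;1 0.02 -0.96 0 0;1 0.02 -0.96 0 0;1 0 0 0 0;1 0 0 0 0"
}}

```text
time_s: 11.75
tcp_pos: [0.4777, -0.2637, 0.1465]
tool_rot: [0.136, 0.991, 0.0, -0.001]
ft_force: [-0.3, -0.2, 0.2]
width: -0.0002
finger_force: 0.0
```

```bash
python3 w.py w4
```

```text
11.75 [ 0.47766128 -0.26370113  0.14645699] [ 1.36110634e-01  9.90693447e-01  3.61046904e-04 -5.09166855e-04] -0.00016633520216532323 [-0.26370633 -0.24536544  0.15265216]
[array([ 0.65, 21.18,  1.87]), array([-0.24, 10.51,  1.86]), array([-0.03, -0.06,  1.86])]
```

View pics/w4.png

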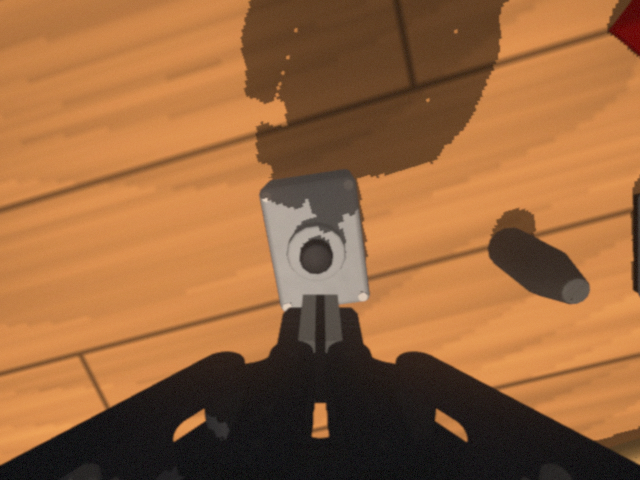

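The igniter button is at (316,256), about 2 mm toward tool -y of the fingers. I correct that and press.

Call:
{"api": "jog_arm", "payload": {
  "increments": "1 0 -0.06 1 0;1 0 0 1 0;1 0 0 0.7 0;1 0 0 0.2 0;1 0 0 0.15 0;1 0 0 0.1 0;1 0 0 0 0;1 0 0 0 0"
}}

```text
time_s: 12.8
tcp_pos: [0.4778, -0.2658, 0.0687]
tool_rot: [0.136, 0.991, -0.0, 0.0]
ft_force: [1.3, 1.9, 4.0]
width: 0.0
finger_force: 1.6
```

Call:
{"api": "jog_arm", "payload": {
  "increments": "1 0 0 0.06 0;1 0 0 0 0;1 0 0 0 0"
}}

```text
time_s: 13.18
tcp_pos: [0.4777, -0.2658, 0.0669]
tool_rot: [0.136, 0.991, -0.0, 0.0]
ft_force: [2.5, 3.3, 4.5]
width: 0.0001
finger_force: 2.2
```

Call:
{"api": "jog_arm", "payload": {
  "increments": "1 0 0 0.04 0;1 0 0 0.02 0;1 0 0 0 0;1 0 0 0 0;1 0 0 0 0"
}}

```text
time_s: 13.8
tcp_pos: [0.4778, -0.2659, 0.0658]
tool_rot: [0.136, 0.991, -0.0, 0.0]
ft_force: [-0.4, 4.7, 16.4]
width: -0.0003
finger_force: 8.2
```

The button is bottomed out at 16 N. Before handing in I check the gas head height and the rocker by depth.

```bash
python3 - <<'E'
import numpy as np
from plant import ctrl
f0=np.load("pics/top0.npz");f=ctrl.grab_frame("top")
for n,u,v,r in(("gas",333,269,5),("fan+",200,242,2),("fan-",219,250,2)):
    g=lambda a:np.median(a["depth"][v-r:v+r+1,u-r:u+r+1])
    print(n,(g(f)-g(f0))*1000)
s=ctrl.observe();print(s["ft_force"],s["tcp_pos"])
E
```

```text
gas 6.783128
fan+ 7.2313547
fan- -7.7979565
[-0.8081428   4.34535447 15.87585528] [ 0.47778517 -0.26586693  0.06584238]
```

```bash
python3 -c "
from plant import ctrl
print(ctrl.finish_job())"
```

```text
the job is handed in; nothing more can be done
None
```

I switched the fan on, pushed the gas valve down to its stop, and handed the job in with the shut fingers holding the igniter down at about 16 N; the hand-in gave no pass or fail result.

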